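# Fit the finned heat sink to the bench cooling stand and bolt it in

## Robot

A 6-joint arm with a two-finger parallel gripper is mounted at the origin on the work surface. World frame = base frame: x ahead of the robot, y to its left, z up, the work surface at z = 0. Lengths are in mm, angles in rad, forces in N, time in s.
With the tool pointing down it reaches from about 300 to 775 mm from the base axis. Payload 14.6 kg.
Tool frame: the origin (TCP) lies on the front face of the gripper's body, between the roots of the fingers; the fingertips stand 97 mm ahead of it and the grasp point (between the pads) lies 78 mm ahead of it; z points along the fingers, y is the line along which they close (so a half turn about z gives the same grasp; the last joint's range is limited). The gripper opens to 94 mm and grips with 3 to 60 N. Pads are 16 mm wide; open, the fingers measure 119 mm over their backs; the gripper's body (75 mm by 177 mm) begins 78 mm behind the grasp point.
Start: joints at [1.276, 0.3, 1.521, -0, 1.321, -0.067], TCP at [124.207, 535.782, 302.646] pointing down, gripper open.
Joint ranges: [-3.03, 3.03], [-0.79, 2.21], [0.23, 2.52], [-1.04, 4.18], [0, 3.07], [-2.55, 2.55]. Speed limits (rad/s): [2.22, 2.22, 2.57, 3.14, 3.14, 3.14].

## Interface

Orientations are given as [roll, pitch, yaw] about the fixed x, y, z axes, in that order (R = Rz(yaw) Ry(pitch) Rx(roll)).
In Python, from cell import * gives the robot as it stands.
- The arm moves only by the tool carry_out, never from a script. Its arguments are lists of equal length, an entry for each row: "slide": the shift along the world's x, y, z scaled (see below), a list of three; "dr": the turn, a rotation vector about the world's x, y, z scaled (see below), a list of three; "gripper": the opening in per cent of the stroke, from 0 (shut) to 100 (fully open). A call has 1 to 10 rows; each row is the pose to reach, as a shift and turn from the pose commanded when the call began, turning the shorter way round; what a row does not reach only later rows make up. The controller multiplies each number of a shift by 0.25 m and each number of a turn by 360 degrees. A row lasts 1/12 s, in which the tool goes at most 41.7 mm and 7.16 degrees, less where a joint would pass 70% of its speed; a pose out of reach is approached as far as the arm can. A call with a number of a shift or a turn outside -1 to 1 is refused whole. A call with a gripper value outside its range is refused whole. The fingers move at their own pace and stop on an object; "newtons" is the grip in N (left out, the last holds). Time passes only in rows, so rows that repeat a pose let the fingers close. It gives the time, the measured TCP pose, the force, the opening and the grip force at its end, in the units of the state.
- read_state(): the state, without advancing time (a new reading comes with each control period).
- camera(name): name is "scene" or "top"; returns the picture (420x560x3 uint8, red, green, blue); there is no depth.
- camera_model(name): a dict with "vfov" (degrees; the focal length in pixels is half the picture's height over the tangent of half this angle, whatever the lens; pixels are square), "cx", "cy" (the principal point, pixels), "R" (3x3) and "t" (3): a world point X has camera coordinates R X + t. Camera axes: x right, y down, z forward; pixel columns grow to the right and rows downward; lengths in mm; the calibration is good to about 2 mm. A picture is of the moment at which its call begins. camera_model takes no time and is no camera call.
- sign_off(): hands the job in; it is judged then, once.
The state is a dict: "clock": time; "joints": joint angles; "qd": joint speeds; "effort": joint torques, N m; "eef_pos": TCP position; "eef_rot": TCP orientation; "wrist_force": force on the tool from outside, world axes, zero at the start; "moment": the same for the moment, N m; "finger_gap": finger opening in mm; "finger_force": force on a finger pad.
Only numpy, scipy, OpenCV 4.12 (cv2) and the standard library are available. Lean on these libraries where they do the work, as an engineer would, in place of code of your own. Each camera call takes 0.05 s, during which the arm holds its last target. There are 200 camera calls.

## Task

Fit the small heat sink with four fins, the one with the flat upright grip tab, onto the sloping cradle of the cooling stand so that its fins slide between the cradle's fins and it is fully home; feel for the gaps, never force it. Then slide the stand's barrel bolt all the way across over the heat sink with its handle still standing up, and turn the handle down into the keeper notch. Leave the other heat sink and everything else on the bench where it is, and let go of everything.

Things in the scene. Friction and masses are not known exactly. Their poses are not given: they have to be found in the camera images.
- heatsink: Loose aluminium heat sink on its four fins. Origin: centre of the fin tips' underside, z up. Fins 4 mm thick (y), 54 long (x), 20 high, at y = -16.5, -5.5, 5.5, 16.5. Plate 60 (x) by 66 (y), z 20 to 28. Centred on it a flat upright tab to grip: 12 thick (x), 26 (y), z 28 to 60. 0.11 to 0.22 kg. May be fitted either way round (half turn about z).
- cradle: Sloping grey plate of the stand. Origin: on its upper face, middle of the place for the heat sink. z: the plate's normal, leaning 30 deg from vertical, roughly to the robot; x up the slope, y level. Fully home = heat sink's origin at cradle z = 0, axes parallel, its plate's top at z = 28 mm. A lip 12 mm high at x = -36 to -31 mm stops it sliding down. Fins standing on fins: origin at z = 18.
- stand: The fixed cooling stand, dark steel, that carries cradle, fin pack and bolt, yawed up to 0.25 rad. Origin on the bench, 62 mm under the cradle's origin; z up, x away from the robot, y level along the cradle. Never press the heat sink on it with over 150 N. Its parts reach from cradle y = -52 to +134 mm.
- pack_zone (a point): Mid-point, on the cradle's y = 0, z = 18 mm, of the place of the fin pack's top. Pack: 18 mm high, x -27 to 27; three fins 4 mm thick, 11 mm apart, between two 12 mm wide cheeks, so four gaps 7 mm wide at 5.5 and 16.5 mm either side of its middle. The pack is clamped with its middle ANYWHERE from y = -4 to +4 mm, new each run, NOT reported: look or feel. Fits one way; 1.5 mm side play.
- bolt (a joint): Barrel bolt's slide, m: 0 = drawn back, 0.030 = fully across (stop), towards the cradle's -y. Steel bar 8 mm thick along y at cradle x = 12, z = 34 mm; tip at y = 50 mm at 0 and y = 20 at 0.030, then 2 mm over the heat sink's plate (it jams on the plate's edge if that is not home). Starts at 0 to 0.006. Friction about 2 N; stays where left.
- bolt_handle (a joint): Turn of the bolt's handle about the bolt, rad: 0 = standing along the cradle's z, 1.45 = fully down (stop), lying towards the cradle's -x. Starts at 0 to 0.15. A guide wall stops it near 0.25 until the bolt is 0.027 or more across; there it drops into the keeper notch. Friction 0.03 N m; stays where left.
- bolt_knob (a point): Centre of the knob, 38 mm from the bolt's axis: steel disc, 16 mm across, 12 mm thick with flat faces to the cradle's +y and -y, on a 7 mm stem. At cradle y = 116 mm with the bolt at 0, y = 86 fully across; z = 72 mm handle up; x = -26, z = 39 handle down. Walls and blocks round the bolt reach z = 40. A knob pinched across y pivots between the fingers, so the tool need not turn with it.
- odd_sink: The other aluminium heat sink, leave it: three fins 8 mm thick, plate 60 by 80 mm, round grip 22 mm across, 46 mm high. Origin: centre of the underside. It and the heat sink swap places between runs.
- flux_bottle: Clear plastic bottle, 56 mm across, 125 high, leave it. Origin: centre of the underside.
- glass_jar: Open glass jar, 64 mm across, 75 high, leave it. Origin: centre of the underside.
- tin: Open steel tray 80 by 60 by 22 mm, leave it. Origin: centre of the underside.
- pliers: Pliers lying flat, 150 mm long, 12 high, leave them. Origin under their middle, jaws to x.
- screwdriver: Screwdriver lying flat, 150 mm long, leave it. Handle to -x.
- ring_weight: Dark round steel stub, 44 mm across, 34 high, leave it. Origin: centre of the underside.
- hammer: Small hammer lying flat, 200 mm long, leave it. Handle to -x.
Not all that is in view belongs to the job. Leave any turquoise look-alike of the heatsink alone.

How it is judged:
By the outcome, as a careful person would: the job done as asked, in the order asked, and still so for the second after the job is handed in, with the robot touching nothing.
It also fails if it takes over 58 s, if anything falls off the work surface, if the arm or the gripper's body presses on something with over 40 N, if the wrist force passes 120 N, or if a joint passes its speed limit or range.

## Working session

There is one attempt and no reset: what is moved stays moved. The work goes in short steps, Python scripts to look and compute and a tool call to move; the robot and the scene stay as the last step left them, time stands still between calls to the robot, and variables do not carry over. Pictures are saved under pics/ and viewed, at most 10 in all, crops included, and the job is handed in when it is done.

Besides the shell and the picture viewer there is one more tool, called after "Emit:" as name(argument=value, ...) on one line, values as JSON. carry_out: Moves the arm, as the interface text tells. Its arguments: {"type":"object","properties":{"slide":{"type":"array","items":{"type":"array","items":{"type":"number","minimum":-1,"maximum":1}}},"dr":{"type":"array","items":{"type":"array","items":{"type":"number","minimum":-1,"maximum":1}}},"gripper":{"type":"array","items":{"type":"number"}},"newtons":{"type":"number"}},"required":["slide","dr","gripper"]}

```bash
mkdir -p pics; ls; python3 - <<'E'
from cell import *
import cv2,numpy as np
for n in("scene","top"):
    im=camera(n); cv2.imwrite(f"pics/{n}0.png",cv2.cvtColor(im,cv2.COLOR_RGB2BGR))
    m=camera_model(n); print(n,m)
s=read_state(); print(s)
E
```

```text
pics
scene {'vfov': 50.81400033445947, 'cx': 277.30162600474733, 'cy': 213.39722481344225, 'R': array([[ 0.6841958 ,  0.72922362, -0.01044162],
       [ 0.59384893, -0.56537689, -0.57244425],
       [-0.42334332,  0.38546321, -0.81987716]]), 't': array([-376.73290122, -264.32343035, 1374.53865056])}
top {'vfov': 46.1615951184432, 'cx': 278.41969151394653, 'cy': 216.4296368868054, 'R': array([[ 0.00919191, -0.99989348,  0.01133754],
       [-0.9964547 , -0.01010733, -0.08352169],
       [ 0.08362739, -0.01052962, -0.99644146]]), 't': array([  -9.29966157,  557.74639316, 1472.51627525])}
{'clock': 0.1, 'joints': array([ 1.27640236e+00,  3.00447595e-01,  1.52148021e+00, -4.40164160e-06,
        1.32072292e+00, -6.65798561e-02]), 'qd': array([ 5.66274790e-04, -4.94931239e-04, -1.30747289e-03, -8.41336354e-05,
        2.12284403e-03, -2.25769520e-04]), 'effort': array([ 1.18438802e-03, -5.32654703e+01, -3.53285944e+01,  7.09829642e-02,
        2.34662258e-02, -7.00404053e-05]), 'eef_pos': array([124.17348865, 535.67207402, 302.14184696]), 'eef_rot': array([-3.14053665e+00, -6.61398369e-05,  2.91377960e+00]), 'wrist_force': array([ 1.1765584 ,  0.28711881, -0.19415138]), 'moment': array([-0.03311739, -0.0122215 ,  0.02184329]), 'finger_force': 0.0, 'finger_gap': 93.85307443248362}
```

View pics/scene0.png

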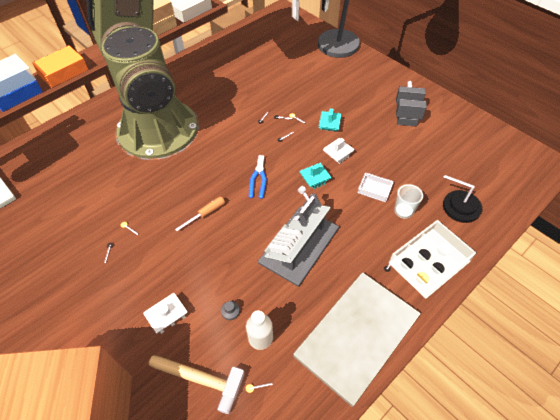

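View pics/top0.png

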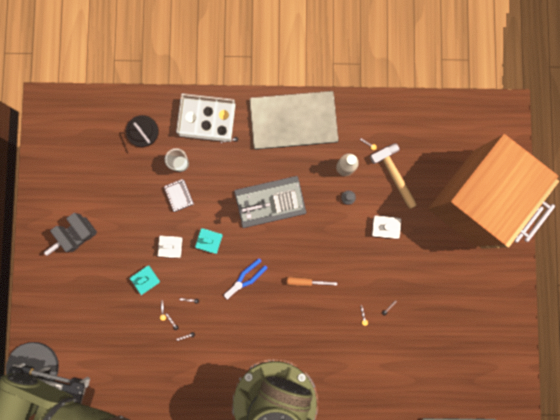

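The scene shows white sinks at scene (338,150) and (165,312), which are top (170,246) and (387,227). The stand is at top (270,200), and two turquoise look-alikes sit near the left sink. I'll zoom in on all of these.

```bash
python3 - <<'E'
import cv2,numpy as np
t=cv2.imread("pics/top0.png");s=cv2.imread("pics/scene0.png")
c=lambda im,u,v,w,h,k:cv2.resize(im[v-h//2:v+h//2,u-w//2:u+w//2],None,fx=k,fy=k,interpolation=cv2.INTER_CUBIC)
# top row: stand top 80x60 x5 =400x300, stand scene
A=np.hstack([c(t,270,200,80,60,5),c(s,300,236,100,100,4)[0:300]if 0 else c(s,302,235,80,100,5)[0:500][:300]])
B=np.hstack([c(t,170,246,40,50,5),c(t,387,227,40,50,5),c(s,338,150,40,50,5),c(s,165,312,40,50,5)])
cv2.imwrite("pics/c1.png",np.vstack([A,B]))
E
```

```text
(no output)
```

View pics/c1.png

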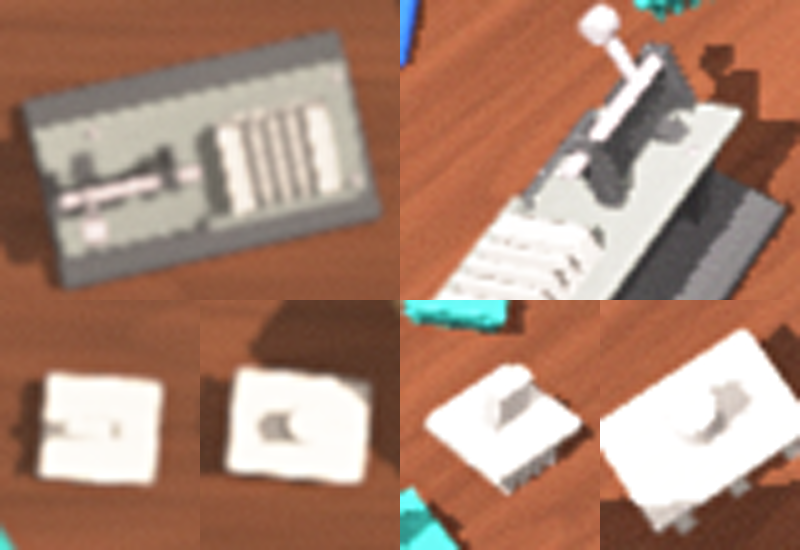

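The left sink at top (170,246) has the flat tab, so it is the target; the right one has the round grip. The pack, bolt and knob are visible on the stand. Next I'll enlarge with a pixel grid to pick corners.

```bash
python3 - <<'E'
import cv2,numpy as np
t=cv2.imread("pics/top0.png");s=cv2.imread("pics/scene0.png")
def c(im,u0,v0,w,h,k):
    a=im[v0:v0+h,u0:u0+w]; a=cv2.resize(a,None,fx=k,fy=k,interpolation=cv2.INTER_CUBIC)
    a=(255*(a/255.)**1.8).astype(np.uint8)
    for i in range(0,w,5): cv2.putText(a,str(u0+i),(i*k,8),0,.3,(0,255,255),1); cv2.line(a,(i*k,10),(i*k,14),(0,255,255))
    for i in range(0,h,5): cv2.putText(a,str(v0+i),(0,i*k+3),0,.3,(0,255,0),1); cv2.line(a,(22,i*k),(26,i*k),(0,255,0))
    return a
cv2.imwrite("pics/c2.png",np.vstack([np.hstack([c(s,320,133,40,30,10),c(t,152,232,40,30,10)]),np.hstack([c(t,232,176,80,55,5)[:275],c(s,256,182,80,55,5)])]))
cv2.imwrite("pics/c3.png",c(s,255,180,80,100,6)[:600,:])
E
```

```text
(no output)
```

View pics/c2.png

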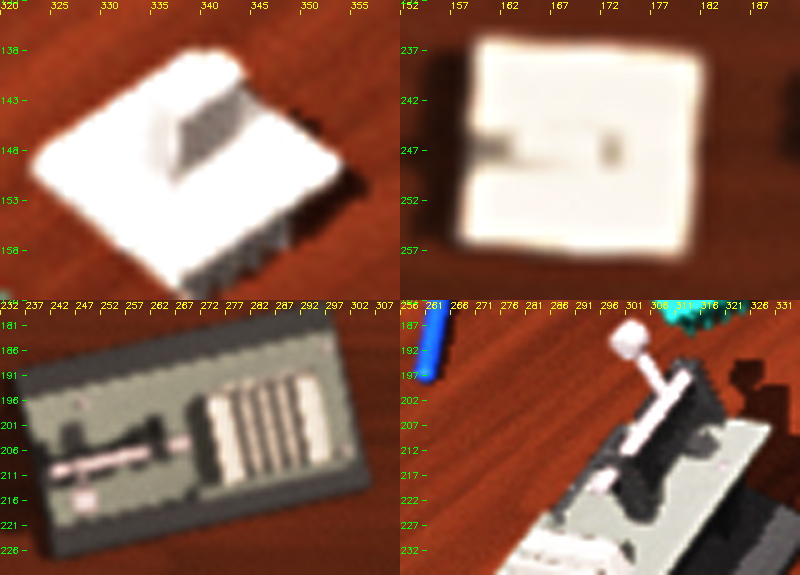

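View pics/c3.png

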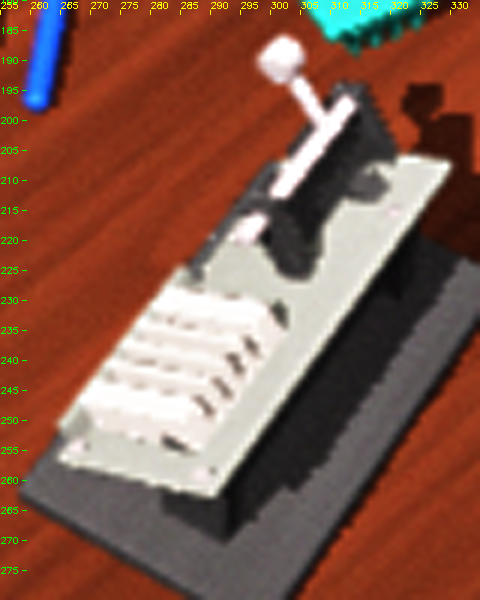

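```bash
cat > h.py <<'E'
import numpy as np,cv2
from scipy.spatial.transform import Rotation as Ro
from scipy.optimize import least_squares
import json
from cell import *
def proj(n,X):
    m=camera_model(n); p=np.asarray(m["R"])@X+m["t"]; f=210/np.tan(np.radians(m["vfov"]/2))
    return np.array([m["cx"]+f*p[0]/p[2],m["cy"]+f*p[1]/p[2]])
def ray(n,u,v,z):
    m=camera_model(n); f=210/np.tan(np.radians(m["vfov"]/2)); R=np.asarray(m["R"])
    d=R.T@np.array([(u-m["cx"])/f,(v-m["cy"])/f,1]); C=-R.T@m["t"]
    return C+d*(z-C[2])/d[2]
def cradle(ox,oy,yaw):  # R (cols), origin
    s=np.radians(30); B=np.array([[np.cos(s),0,-np.sin(s)],[0,1,0],[np.sin(s),0,np.cos(s)]])
    return Ro.from_euler('z',yaw).as_matrix()@B,np.array([ox,oy,62.])
E
python3 - <<'E'
from h import *
# sink
t=cv2.imread("pics/top0.png");s=cv2.imread("pics/scene0.png")
for n,im,(u0,v0,w,h),z in(("top",t,(152,230,38,34),28),):
    for th in(150,180,200):
        a=cv2.resize(im[v0:v0+h,u0:u0+w,0],None,fx=8,fy=8,interpolation=cv2.INTER_CUBIC)
        m=(a>th).astype(np.uint8); c=max(cv2.findContours(m,0,1)[0],key=cv2.contourArea)
        r=cv2.boxPoints(cv2.minAreaRect(c)); q=(r+.5)/8-.5+[u0,v0]
        P=np.array([ray(n,*p,z)[:2] for p in q]); e=P[1]-P[0]; f=P[2]-P[1]
        print(n,th,P.mean(0).round(1),np.linalg.norm(e).round(1),np.linalg.norm(f).round(1),np.degrees(np.arctan2(e[1],e[0])).round(1),np.degrees(np.arctan2(f[1],f[0])).round(1))
k=lambda x,y:(320+x/10-.5,133+y/10-.5)
for p in((32,165),(345,165),(182,292)): print('scene',ray("scene",*k(*p),28)[:2].round(1))
print('scene tab top', ray("scene",*k(200,50),60).round(1),ray("scene",*k(235,60),60).round(1))
T=lambda x,y:("top",232+x/5-.5,176+(y-300)/5-.5); S=lambda x,y:("scene",255+x/6-.5,180+y/6-.5)
def model(p):
    ox,oy,yaw,d,sl,a,x0,x1=p
    L=[(T(208,398),(27,d+32,18)),(T(320,375),(27,d-32,18)),(T(330,458),(-27,d-32,18)),(T(220,485),(-27,d+32,18)),
     (S(165,287),(-27,d+32,18)),(S(75,405),(-27,d-32,18)),(S(270,303),(27,d+32,18)),
     (T(83,500),(12-38*np.sin(a),116-sl,34+38*np.cos(a))),(S(283,60),(12-38*np.sin(a),116-sl,34+38*np.cos(a))),
     (T(188,442),(12,51-sl,34)),(S(240,233),(12,51-sl,34)),
     (S(215,495),(x1,-52,0)),(S(60,457),(x0,-52,0)),(S(450,165),(x1,134,0)),
     (T(25,402),(x1,134,0)),(T(333,332),(x1,-52,0)),(T(355,458),(x0,-52,0))]
    return L
def res(p):
    R,o=cradle(*p[:3]); return np.concatenate([proj(l[0],o+R@np.array(X))-l[1:] for l,X in model(p)])
r=least_squares(res,[580,20,.21,0,3,.1,-40,40],loss='soft_l1')
print(r.x.round(3)); print(res(r.x).reshape(-1,2).round(1).tolist())
J=r.jac; print(np.sqrt(np.diag(np.linalg.inv(J.T@J))).round(2))
E
```

```text
top 150 [464.  321.8] 64.4 70.1 -3.1 -94.3
top 180 [463.9 321.7] 62.7 68.2 -2.6 -93.7
top 200 [463.9 321.7] 61.5 66.9 -2.6 -93.8
scene [434.2 289.8]
scene [496.7 355.1]
scene [497.1 285. ]
scene tab top [455.7 333.2  60. ] [465.2 337.4  60. ]
[ 6.05106e+02 -1.82980e+01  2.38000e-01 -3.40300e+00  4.81800e+00
  6.39400e+00 -3.70190e+01  4.56100e+01]
[[-0.0, 0.6], [-1.0, 0.3], [0.2, 0.2], [1.2, -0.3], [0.1, 0.2], [0.6, -0.5], [-0.8, 0.3], [-0.0, 0.1], [0.1, 0.1], [-0.3, -0.0], [0.7, 1.3], [-0.9, -0.1], [-0.4, 0.3], [0.2, -0.9], [-0.6, -0.1], [-0.2, -0.4], [0.2, -0.4]]
[1.01 1.31 0.01 1.82 2.09 0.08 3.08 2.16]
```

Stand fit residuals are about 1 px. The cradle origin is at (605,-18), yaw 0.238, and the pack offset is about -3.4 mm. The sink is at (464.5,322), yaw -3.2°. Moving to it now.

Emit:
carry_out(slide=[[1,-0.632,-0.1],[1,-0.632,-0.1],[1,-0.632,-0.1],[1,-0.632,-0.1],[1,-0.632,-0.1],[1,-0.632,-0.1],[1,-0.632,-0.1],[1,-0.632,-0.1]], dr=[[0,0,0.0273],[0,0,0.0273],[0,0,0.0273],[0,0,0.0273],[0,0,0.0273],[0,0,0.0273],[0,0,0.0273],[0,0,0.0273]], gripper=[60,60,60,60,60,60,60,60], newtons=35)

```text
clock: 0.77
eef_pos: [377.9, 374.7, 276.8]
eef_rot: [-3.14, -0.0, 3.082]
wrist_force: [-0.2, 0.1, -0.1]
finger_gap: 56.2
finger_force: 0.0
```

Emit:
carry_out(slide=[[0.361,-0.223,-0.3],[0.361,-0.223,-0.3],[0.361,-0.223,-0.3],[0.361,-0.223,-0.3],[0.361,-0.223,-0.3],[0.361,-0.223,-0.3]], dr=[[0,0,0],[0,0,0],[0,0,0],[0,0,0],[0,0,0],[0,0,0]], gripper=[60,60,60,60,60,60])

```text
clock: 1.27
eef_pos: [464.1, 322.4, 202.8]
eef_rot: [-3.142, -0.0, 3.085]
wrist_force: [0.1, 0.1, 0.1]
finger_gap: 56.4
finger_force: 0.0
```

```bash
python3 - <<'E'
from h import *
s=read_state(); print(s["eef_pos"],s["eef_rot"],s["joints"].round(3))
a=camera("top");b=camera("scene")
cv2.imwrite("pics/t1.png",a[:,:,::-1]);cv2.imwrite("pics/s1.png",b[:,:,::-1])
c=lambda im,u,v:cv2.resize(im[v-25:v+25,u-30:u+30,::-1],None,fx=6.6,fy=6.6,interpolation=cv2.INTER_CUBIC)
cv2.imwrite("pics/c4.png",np.hstack([c(a,170,246),c(b,338,145)]))
# expected fingertip pixel position
X=s["eef_pos"]+np.array([0,0,-97]); print(proj("top",X),proj("scene",X))
E
```

```text
[464.09491692 322.40506374 202.8149591 ] [-3.14155184e+00 -4.35023149e-04  3.08505001e+00] [ 0.542  0.433  1.584  0.     1.125 -0.972]
[163.80080486 245.66381747] [340.87767631 129.17150708]
```

View pics/c4.png

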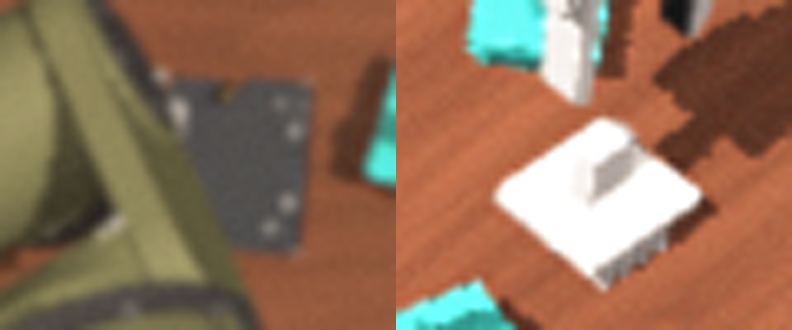

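The gripper is over the sink: in the scene crop the fingers straddle the tab. Descending and gripping.

Emit:
carry_out(slide=[[0,0,-0.15],[0,0,-0.294],[0,0,-0.294],[0,0,-0.294],[0,0,-0.294],[0,0,-0.294],[0,0,-0.294],[0,0,-0.294],[0,0,-0.294],[0,0,-0.294]], dr=[[0,0,0],[0,0,0],[0,0,0],[0,0,0],[0,0,0],[0,0,0],[0,0,0],[0,0,0],[0,0,0],[0,0,0]], gripper=[60,60,60,60,10,10,10,10,10,10], newtons=35)

```text
clock: 2.2
eef_pos: [464.5, 322.0, 129.4]
eef_rot: [3.142, 0.0, 3.085]
wrist_force: [-1.0, -0.7, 3.4]
finger_gap: 26.1
finger_force: 35.0
```

```bash
cat >> h.py <<'E'
YAW=.238
CR,CO=cradle(605.1,-18.3,YAW)
L=129.4
def tgt(x,y,z): return CO+CR@np.array([x,y,z+L])   # TCP for sink origin at cradle x,y,z
ROT=CR@np.diag([-1.,1,-1])   # tool axes: y=cradle y, z=-cradle z
E
python3 - <<'E'
from h import *
s=read_state(); R0=Ro.from_euler('xyz',s["eef_rot"]).as_matrix(); p=s["eef_pos"]
print("t",tgt(0,-3.4,40).round(1),"shift",((tgt(0,-3.4,40)-p)/250).round(3),"dr",(Ro.from_matrix(ROT@R0.T).as_rotvec()/(2*np.pi)).round(4))
print("axes x,y,z per mm in units\n",(CR.T/250).round(6)); print(s["joints"])
E
```

```text
t [523.6 -41.6 208.7] shift [ 0.236 -1.454  0.317] dr [ 0.0076 -0.0832  0.0458]
axes x,y,z per mm in units
 [[ 0.003366  0.000817  0.002   ]
 [-0.000943  0.003887  0.      ]
 [-0.001944 -0.000472  0.003464]]
[ 5.41389466e-01  5.32839692e-01  1.63012927e+00 -1.07802929e-04
  9.78418855e-01 -9.73057162e-01]
```

Emit:
carry_out(slide=[[0,0,0.15],[0,0,0.3],[0,0,0.46],[0,0,0.6],[0.02,-0.15,0.7],[0.03,-0.3,0.7],[0.04,-0.46,0.7],[0.05,-0.62,0.7],[0.06,-0.78,0.7],[0.07,-0.92,0.7]], dr=[[0,0,0],[0,0,0],[0,0,0],[0,0,0],[0,0,0],[0.0012,-0.0138,0.0076],[0.0025,-0.0277,0.0153],[0.0038,-0.0416,0.0229],[0.0051,-0.0555,0.0305],[0.0063,-0.0694,0.0382]], gripper=[10,10,10,10,10,10,10,10,10,10])

```text
clock: 3.03
eef_pos: [481.4, 90.0, 304.4]
eef_rot: [3.133, 0.441, -2.954]
wrist_force: [0.7, 0.1, -1.8]
finger_gap: 25.8
finger_force: 35.0
```

```bash
cat > q.py <<'E'
import sys
from h import *
def rel(x,y,z):
    s=read_state(); R0=Ro.from_euler('xyz',s["eef_rot"]).as_matrix(); p=s["eef_pos"]
    print("shift",((tgt(x,y,z)-p)/250).round(4),"dr",(Ro.from_matrix(ROT@R0.T).as_rotvec()/(2*np.pi)).round(4))
    c=CR.T@(p-CO); print("sink in cradle",(c-[0,0,L]).round(1),"F cradle",(CR.T@s["wrist_force"]).round(1),"clock",s["clock"],"gap",s["finger_gap"].round(1) if hasattr(s["finger_gap"],'round') else s["finger_gap"])
rel(*map(float,sys.argv[1:4]))
E
python3 q.py 0 -3.4 120
```

```text
shift [ 0.0132 -0.564  -0.1056] dr [ 0.0016 -0.013   0.0073]
sink in cradle [ 39.2 134.4 127.8] F cradle [-0.3 -0.  -2. ] clock 3.0333 gap 25.812551429142943
```

Emit:
carry_out(slide=[[0.004,-0.16,-0.03],[0.007,-0.32,-0.06],[0.01,-0.46,-0.09],[0.0132,-0.564,-0.1056],[0.0132,-0.564,-0.1056],[0.0132,-0.564,-0.1056],[0.0132,-0.564,-0.1056]], dr=[[0,-0.004,0.002],[0.001,-0.008,0.004],[0.001,-0.01,0.006],[0.0016,-0.013,0.0073],[0.0016,-0.013,0.0073],[0.0016,-0.013,0.0073],[0.0016,-0.013,0.0073]], gripper=[10,10,10,10,10,10,10])

```text
clock: 3.62
eef_pos: [485.2, -48.6, 277.8]
eef_rot: [3.138, 0.518, -2.907]
wrist_force: [0.3, -0.9, -1.3]
finger_gap: 25.3
finger_force: 35.0
```

```bash
python3 q.py 0 -3.4 35; python3 - <<'E'
from h import *
for n in("top","scene"):
    im=camera(n);cv2.imwrite(f"pics/{n}2.png",im[:,:,::-1])
b=cv2.imread("pics/scene2.png"); cv2.imwrite("pics/c5.png",cv2.resize(b[170:290,240:340],None,fx=5,fy=5,interpolation=cv2.INTER_CUBIC))
E
```

```text
shift [ 0.1633  0.0305 -0.2936] dr [-0.0003 -0.001   0.0003]
sink in cradle [  0.8  -1.2 119.3] F cradle [-0.6 -0.9 -1.2] clock 3.6167 gap 25.329095683969406
```

View pics/c5.png

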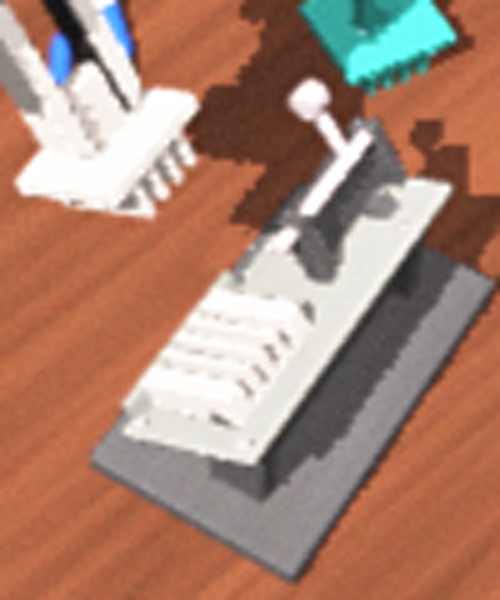

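The sink is held square above and to the robot side of the pack. In the crop the pack is at (220,350) and the sink at (110,160). Descending to about 12 mm above the pack.

Emit:
carry_out(slide=[[0.06,0.014,-0.104],[0.117,0.028,-0.208],[0.175,0.0425,-0.3118],[0.175,0.0425,-0.3118],[0.175,0.0425,-0.3118],[0.175,0.0425,-0.3118]], dr=[[0,0,0],[0,0,0],[0,0,0],[0,0,0],[0,0,0],[0,0,0]], gripper=[10,10,10,10,10,10])

```text
clock: 4.22
eef_pos: [529.1, -37.8, 201.0]
eef_rot: [3.139, 0.52, -2.905]
wrist_force: [0.0, -0.2, -1.4]
finger_gap: 26.0
finger_force: 35.0
```

```bash
python3 q.py 0 -3.4 20; python3 - <<'E'
from h import *
im=camera("scene");cv2.imwrite("pics/scene3.png",im[:,:,::-1])
def c(im,u0,v0,w,h,k):return cv2.resize(im[v0:v0+h,u0:u0+w,::-1],None,fx=k,fy=k,interpolation=cv2.INTER_CUBIC)
cv2.imwrite("pics/c6.png",c(im,255,195,60,75,8))
E
```

```text
shift [ 0.0169 -0.0058 -0.0383] dr [-0.0003 -0.0007  0.0001]
sink in cradle [ 1.5 -1.  30.2] F cradle [-0.7 -0.2 -1.2] clock 4.2167 gap 25.965096973337626
```

View pics/c6.png

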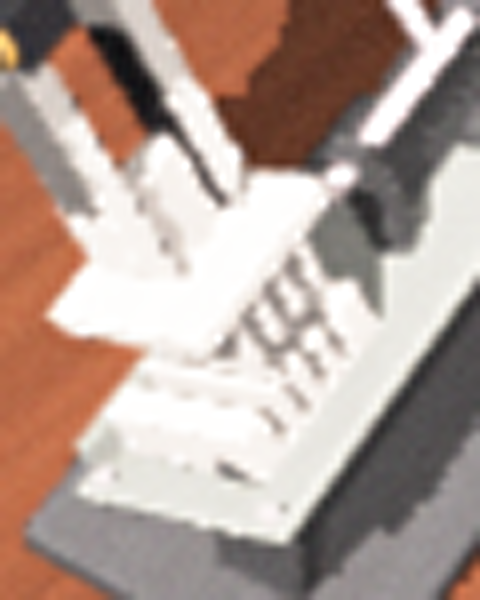

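Emit:
carry_out(slide=[[0.0085,-0.003,-0.019],[0.0169,-0.0058,-0.0383],[0.0169,-0.0058,-0.0383],[0.0188,-0.0053,-0.0418],[0.0208,-0.0048,-0.0452],[0.0227,-0.0044,-0.0487],[0.0227,-0.0044,-0.0487],[0.0227,-0.0044,-0.0487]], dr=[[-0.0003,-0.0007,0.0001],[-0.0003,-0.0007,0.0001],[-0.0003,-0.0007,0.0001],[-0.0003,-0.0007,0.0001],[-0.0003,-0.0007,0.0001],[-0.0003,-0.0007,0.0001],[-0.0003,-0.0007,0.0001],[-0.0003,-0.0007,0.0001]], gripper=[10,10,10,10,10,10,10,10])

```text
clock: 4.93
eef_pos: [534.7, -39.4, 187.6]
eef_rot: [3.141, 0.522, -2.905]
wrist_force: [-0.1, 0.6, -1.8]
finger_gap: 25.8
finger_force: 35.0
```

```bash
python3 q.py 0 -3.4 15
```

```text
shift [ 0.0041  0.0033 -0.0023] dr [ 0.     -0.0002  0.0001]
sink in cradle [-0.7 -3.9 16.1] F cradle [-0.9  0.6 -1.5] clock 4.9333 gap 25.780322276289514
```

Emit:
carry_out(slide=[[0.0019,0.0005,-0.0035],[0.0039,0.0009,-0.0069],[0.0058,0.0014,-0.0104],[0.0078,0.0019,-0.0139],[0.0078,0.0019,-0.0139]], dr=[[0,0,0],[0,0,0],[0,0,0],[0,0,0],[0,0,0]], gripper=[10,10,10,10,10])

```text
clock: 5.35
eef_pos: [536.7, -38.9, 183.9]
eef_rot: [3.141, 0.522, -2.905]
wrist_force: [0.1, 0.2, -2.4]
finger_gap: 26.0
finger_force: 35.0
```

```bash
python3 q.py 0 -3.4 10
```

```text
shift [ 0.0061  0.0036 -0.0048] dr [ 0.     -0.0002  0.0001]
sink in cradle [-0.9 -3.9 11.9] F cradle [-1.1  0.2 -2.1] clock 5.35 gap 25.9551052383693
```

Emit:
carry_out(slide=[[0.0019,0.0005,-0.0035],[0.0039,0.0009,-0.0069],[0.0058,0.0014,-0.0104],[0.0078,0.0019,-0.0139],[0.0097,0.0024,-0.0173],[0.0097,0.0024,-0.0173]], dr=[[0,0,0],[0,0,0],[0,0,0],[0,0,0],[0,0,0],[0,0,0]], gripper=[10,10,10,10,10,10])

```text
clock: 5.85
eef_pos: [539.1, -38.3, 179.6]
eef_rot: [3.141, 0.522, -2.905]
wrist_force: [0.4, -0.9, -2.5]
finger_gap: 25.7
finger_force: 35.0
```

```bash
python3 q.py 0 -3.4 5
```

```text
shift [ 0.0061  0.0035 -0.0048] dr [ 0.     -0.0002  0.0001]
sink in cradle [-0.9 -3.9  6.9] F cradle [-1.1 -1.  -2.2] clock 5.85 gap 25.70846001653721
```

Luck with the gaps: there is no contact at 11 mm of depth. Continuing carefully.

Emit:
carry_out(slide=[[0.0019,0.0005,-0.0035],[0.0039,0.0009,-0.0069],[0.0058,0.0014,-0.0104],[0.0078,0.0019,-0.0139],[0.0097,0.0024,-0.0173],[0.0097,0.0024,-0.0173]], dr=[[0,0,0],[0,0,0],[0,0,0],[0,0,0],[0,0,0],[0,0,0]], gripper=[10,10,10,10,10,10])

```text
clock: 6.35
eef_pos: [541.5, -37.7, 175.3]
eef_rot: [3.141, 0.522, -2.905]
wrist_force: [0.1, 0.1, -1.1]
finger_gap: 25.8
finger_force: 35.0
```

```bash
python3 q.py 0 -3.4 0
```

```text
shift [ 0.0061  0.0036 -0.0049] dr [ 0.     -0.0002  0.0001]
sink in cradle [-0.8 -3.9  1.9] F cradle [-0.5  0.1 -1. ] clock 6.35 gap 25.820455908365744
```

Emit:
carry_out(slide=[[0.0019,0.0005,-0.0035],[0.0039,0.0009,-0.0069],[0.0049,0.0012,-0.0087],[0.0049,0.0012,-0.0087]], dr=[[0,0,0],[0,0,0],[0,0,0],[0,0,0]], gripper=[10,10,10,10])

```text
clock: 6.68
eef_pos: [542.2, -37.8, 174.4]
eef_rot: [3.141, 0.523, -2.904]
wrist_force: [-25.3, -4.6, 22.7]
finger_gap: 25.7
finger_force: 35.0
```

```bash
python3 q.py 0 -3.4 0; python3 - <<'E'
from h import *
im=camera("scene");cv2.imwrite("pics/scene4.png",im[:,:,::-1])
def c(im,u0,v0,w,h,k):return cv2.resize(im[v0:v0+h,u0:u0+w,::-1],None,fx=k,fy=k,interpolation=cv2.INTER_CUBIC)
cv2.imwrite("pics/c7.png",c(im,255,180,75,90,6.6))
E
```

```text
shift [ 0.0032  0.0037 -0.0015] dr [ 0.     -0.0001  0.0001]
sink in cradle [-0.7 -4.1  0.8] F cradle [-10.8   1.5  32.5] clock 6.6833 gap 25.670818851706745
```

View pics/c7.png

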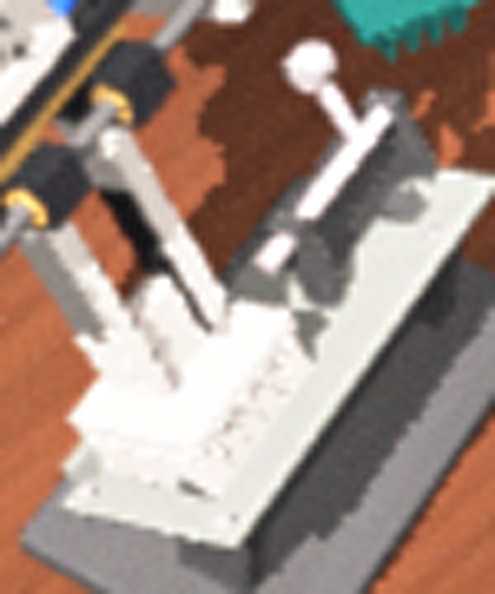

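Contact is at z≈0.9 by my estimate with 32 N, and the picture shows the plate down on the pack. It is home. Easing off, opening, and retreating along the normal.

Emit:
carry_out(slide=[[-0.0019,-0.0005,0.0035],[-0.0019,-0.0005,0.0035],[-0.0019,-0.0005,0.0035],[-0.0019,-0.0005,0.0035],[-0.0019,-0.0005,0.0035],[-0.04,-0.0097,0.071],[-0.08,-0.0194,0.142],[-0.12,-0.029,0.213],[-0.12,-0.029,0.213],[-0.12,-0.029,0.213]], dr=[[0,0,0],[0,0,0],[0,0,0],[0,0,0],[0,0,0],[0,0,0],[0,0,0],[0,0,0],[0,0,0],[0,0,0]], gripper=[10,45,45,45,45,45,45,45,45,45])

```text
clock: 7.57
eef_pos: [512.9, -44.8, 227.1]
eef_rot: [-3.141, 0.524, -2.904]
wrist_force: [-0.1, -0.5, -1.3]
finger_gap: 42.1
finger_force: 0.0
```

```bash
python3 - <<'E'
from h import *
s=read_state();print(s["clock"],s["wrist_force"],s["finger_gap"])
im=camera("scene");cv2.imwrite("pics/scene5.png",im[:,:,::-1])
im2=camera("top");cv2.imwrite("pics/top5.png",im2[:,:,::-1])
def c(im,u0,v0,w,h,k):return cv2.resize(im[v0:v0+h,u0:u0+w,::-1],None,fx=k,fy=k,interpolation=cv2.INTER_CUBIC)
cv2.imwrite("pics/c8.png",np.hstack([c(im,255,180,60,80,7),c(im2,232,176,54,80,7)]))
K=CO+CR@np.array([7.8,111.2,71.8]);print("knob",K,proj("scene",K),proj("top",K))
# TCP for knob 8mm inside tips, tool -n; first hover 50 above
c=CR.T@(s["eef_pos"]-CO); print("tcp in cradle",c.round(1))
for z in(71.8+89+40,71.8+89): print(((CO+CR@np.array([7.8,111.2,z])-s["eef_pos"])/250).round(4))
E
```

```text
7.5667 [-0.13445342 -0.54622515 -1.29065056] 42.13650574024497
knob [550.56010009  82.89422143 128.08062399] [301.74515307 189.57841433] [248.0476982  215.57981181]
tcp in cradle [ -0.4  -4.1 190.9]
[-0.1002  0.4501  0.0507]
[-0.0224  0.469  -0.0879]
```

View pics/c8.png

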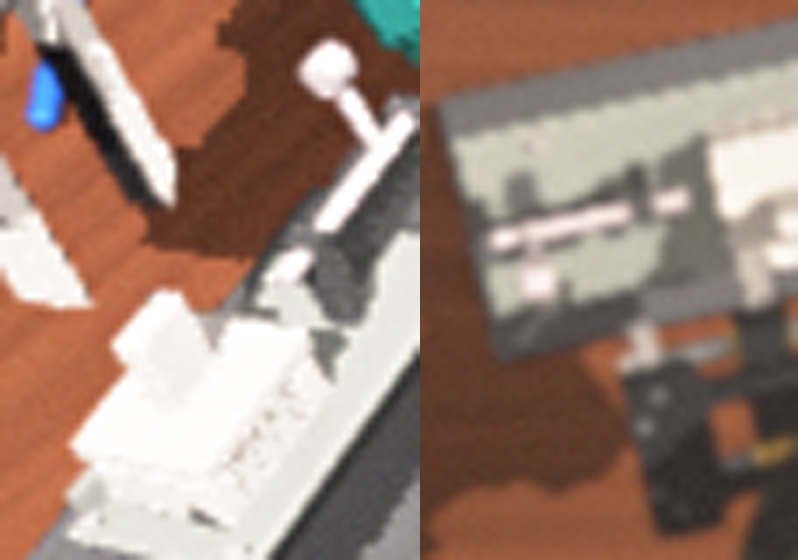

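The sink stayed seated, with its plate down on the pack. The knob at scene (301.5,189) agrees with the prediction. Moving over the knob with the fingers 42 mm apart.

Emit:
carry_out(slide=[[-0.05,0.1,0.05],[-0.07,0.25,0.05],[-0.1,0.4,0.0507],[-0.1002,0.4501,0.0507],[-0.1002,0.4501,0.0507],[-0.1002,0.4501,0.0507]], dr=[[0,0,0],[0,0,0],[0,0,0],[0,0,0],[0,0,0],[0,0,0]], gripper=[45,45,45,45,45,45])

```text
clock: 8.17
eef_pos: [487.7, 68.3, 238.4]
eef_rot: [3.141, 0.521, -2.903]
wrist_force: [1.6, -0.2, -0.3]
finger_gap: 41.8
finger_force: 0.0
```

```bash
python3 - <<'E'
from h import *
s=read_state();print(s["clock"],s["joints"].round(2))
c=CR.T@(s["eef_pos"]-CO); print("tcp in cradle",c.round(1))
R0=Ro.from_euler('xyz',s["eef_rot"]).as_matrix();print((Ro.from_matrix(ROT@R0.T).as_rotvec()).round(4))
print(((CO+CR@np.array([7.8,111.2,160.8])-s["eef_pos"])/250).round(4))
E
```

```text
8.1667 [ 0.03  0.08  2.    0.2   0.56 -1.93]
tcp in cradle [  7.1 111.8 199.6]
[ 0.0002 -0.0025 -0.001 ]
[ 0.0784  0.0165 -0.1329]
```

Emit:
carry_out(slide=[[0.04,0.008,-0.07],[0.0784,0.0165,-0.1329],[0.0784,0.0165,-0.1329],[0.0784,0.0165,-0.1329],[0.0784,0.0165,-0.1329],[0.0784,0.0165,-0.1329],[0.0784,0.0165,-0.1329],[0.0784,0.0165,-0.1329],[0.0784,0.0165,-0.1329]], dr=[[0,0,0],[0,0,0],[0,0,0],[0,0,0],[0,0,0],[0,0,0],[0,0,0],[0,0,0],[0,0,0]], gripper=[45,45,45,5,5,5,5,5,5], newtons=12)

```text
clock: 8.92
eef_pos: [507.3, 71.8, 206.7]
eef_rot: [-3.141, 0.523, -2.905]
wrist_force: [-3.1, -2.9, 5.1]
finger_gap: 12.1
finger_force: 12.0
```

```bash
cat > k.py <<'E'
from h import *
s=read_state();c=CR.T@(s["eef_pos"]-CO)
print(s["clock"],"tcp cradle",c.round(1),"F cradle",(CR.T@s["wrist_force"]).round(1),"gap",round(float(s["finger_gap"]),1),s["finger_force"])
E
python3 k.py
```

```text
8.9167 tcp cradle [  8.4 110.6 162.2] F cradle [-0.6 -2.   6.3] gap 12.1 12.002063691616058
```

Emit:
carry_out(slide=[[0.0047,-0.0194,0],[0.0094,-0.0389,0],[0.0141,-0.0583,0],[0.0189,-0.0777,0],[0.0207,-0.0855,0],[0.0207,-0.0855,0],[0.0207,-0.0855,0]], dr=[[0,0,0],[0,0,0],[0,0,0],[0,0,0],[0,0,0],[0,0,0],[0,0,0]], gripper=[5,5,5,5,5,5,5])

```text
clock: 9.5
eef_pos: [512.6, 50.3, 206.6]
eef_rot: [-3.141, 0.523, -2.905]
wrist_force: [-4.9, -2.8, 6.4]
finger_gap: 11.9
finger_force: 12.0
```

```bash
python3 k.py
```

```text
9.5 tcp cradle [  8.4  88.4 162.1] F cradle [-1.5 -1.6  8.2] gap 11.9 12.002137452363968
```

Next, feel for the stop in 1 mm steps.

Emit:
carry_out(slide=[[0.0009,-0.0039,0],[0.0019,-0.0078,0],[0.0028,-0.0117,0],[0.0028,-0.0117,0]], dr=[[0,0,0],[0,0,0],[0,0,0],[0,0,0]], gripper=[5,5,5,5])

```text
clock: 9.83
eef_pos: [513.2, 47.6, 206.6]
eef_rot: [3.141, 0.523, -2.904]
wrist_force: [-4.9, -0.3, 7.5]
finger_gap: 11.9
finger_force: 12.0
```

```bash
python3 k.py
```

```text
9.8333 tcp cradle [  8.4  85.7 162.2] F cradle [-0.5  0.8  8.9] gap 11.9 12.000792771577835
```

Emit:
carry_out(slide=[[0.0009,-0.0039,0],[0.0014,-0.0058,0],[0.0019,-0.0078,0],[0.0019,-0.0078,0]], dr=[[0,0,0],[0,0,0],[0,0,0],[0,0,0]], gripper=[5,5,5,5])

```text
clock: 10.17
eef_pos: [513.6, 45.8, 206.6]
eef_rot: [3.141, 0.523, -2.904]
wrist_force: [-4.7, 2.0, 6.4]
finger_gap: 12.0
finger_force: 12.0
```

```bash
python3 k.py
```

```text
10.1667 tcp cradle [  8.4  83.9 162.1] F cradle [-0.3  3.1  7.6] gap 12.0 12.000866532325745
```

Emit:
carry_out(slide=[[0.0009,-0.0039,0],[0.0014,-0.0058,0],[0.0019,-0.0078,0],[0.0019,-0.0078,0]], dr=[[0,0,0],[0,0,0],[0,0,0],[0,0,0]], gripper=[5,5,5,5])

```text
clock: 10.5
eef_pos: [513.7, 45.0, 206.6]
eef_rot: [3.139, 0.522, -2.904]
wrist_force: [-8.8, 13.6, 10.0]
finger_gap: 11.8
finger_force: 12.0
```

```bash
python3 k.py
```

```text
10.5 tcp cradle [  8.3  83.  162.1] F cradle [ 0.4 15.3 11.3] gap 11.8 12.001933157444
```

The stop is felt: 15 N at y=83, after 27.6 mm of travel. Working out the arc for the handle.

```bash
python3 - <<'E'
from h import *
a0=.11
for a in(.11,.3,.5,.7,.9,1.1,1.3,1.45,1.5):
    d=np.array([-38*(np.sin(a)-np.sin(a0)),0.7,38*(np.cos(a)-np.cos(a0))])
    print(a,d.round(1),(CR@d/250).round(4).tolist())
E
```

```text
0.11 [-0.   0.7  0. ] [-0.0007, 0.0027, 0.0]
0.3 [-7.1  0.7 -1.5] [-0.0216, -0.0024, -0.0192]
0.5 [-14.    0.7  -4.4] [-0.0394, -0.0067, -0.0434]
0.7 [-20.3   0.7  -8.7] [-0.0521, -0.0098, -0.0708]
0.9 [-25.6   0.7 -14.1] [-0.0593, -0.0115, -0.1002]
1.1 [-29.7   0.7 -20.5] [-0.0607, -0.0118, -0.1305]
1.3 [-32.4   0.7 -27.6] [-0.0562, -0.0108, -0.1605]
1.45 [-33.6   0.7 -33.2] [-0.0491, -0.009, -0.1821]
1.5 [-33.7   0.7 -35.1] [-0.046, -0.0083, -0.189]
```

Emit:
carry_out(slide=[[-0.0007,0.0027,0],[-0.011,0,-0.009],[-0.0216,-0.0024,-0.0192],[-0.03,-0.0045,-0.031],[-0.0394,-0.0067,-0.0434],[-0.0394,-0.0067,-0.0434],[-0.0394,-0.0067,-0.0434]], dr=[[0,0,0],[0,0,0],[0,0,0],[0,0,0],[0,0,0],[0,0,0],[0,0,0]], gripper=[5,5,5,5,5,5,5])

```text
clock: 11.08
eef_pos: [503.8, 42.9, 195.1]
eef_rot: [3.14, 0.522, -2.904]
wrist_force: [-1.3, 10.3, 1.1]
finger_gap: 11.6
finger_force: 12.0
```

```bash
python3 k.py
```

```text
11.0833 tcp cradle [ -6.2  83.4 157.2] F cradle [ 1.6 10.3  0.3] gap 11.6 12.000038176774979
```

Emit:
carry_out(slide=[[-0.0065,-0.0016,-0.0135],[-0.0127,-0.0031,-0.0274],[-0.0165,-0.004,-0.042],[-0.0199,-0.0048,-0.0568],[-0.0208,-0.005,-0.072],[-0.0213,-0.0051,-0.0871],[-0.0192,-0.0046,-0.102],[-0.0168,-0.0041,-0.1171],[-0.0168,-0.0041,-0.1171]], dr=[[0,0,0],[0,0,0],[0,0,0],[0,0,0],[0,0,0],[0,0,0],[0,0,0],[0,0,0],[0,0,0]], gripper=[5,5,5,5,5,5,5,5,5])

```text
clock: 11.83
eef_pos: [499.4, 41.8, 165.2]
eef_rot: [3.14, 0.521, -2.904]
wrist_force: [-3.6, 10.3, 0.6]
finger_gap: 11.6
finger_force: 12.0
```

```bash
python3 k.py
```

```text
11.8333 tcp cradle [-25.   83.4 133.6] F cradle [-0.6 10.9  1. ] gap 11.6 12.000324502587318
```

Emit:
carry_out(slide=[[0.003,0.0008,-0.0075],[0.005,0.0013,-0.0145],[0.0071,0.0018,-0.0216],[0.0088,0.0022,-0.025],[0.0102,0.0025,-0.0285],[0.0102,0.0025,-0.0285]], dr=[[0,0,0],[0,0,0],[0,0,0],[0,0,0],[0,0,0],[0,0,0]], gripper=[5,5,5,5,5,5])

```text
clock: 12.33
eef_pos: [501.8, 42.5, 158.3]
eef_rot: [3.14, 0.52, -2.904]
wrist_force: [-4.7, 9.1, 1.6]
finger_gap: 12.1
finger_force: 12.0
```

```bash
python3 k.py
```

```text
12.3333 tcp cradle [-26.4  83.4 126.4] F cradle [-1.3 10.   2.6] gap 12.1 11.998448520898819
```

Emit:
carry_out(slide=[[0.0019,0.0005,-0.0035],[0.0039,0.0009,-0.0069],[0.0039,0.0009,-0.0069]], dr=[[0,0,0],[0,0,0],[0,0,0]], gripper=[5,5,5])

```text
clock: 12.58
eef_pos: [502.7, 42.7, 156.5]
eef_rot: [3.139, 0.52, -2.904]
wrist_force: [-4.8, 8.9, 1.4]
finger_gap: 12.1
finger_force: 12.0
```

```bash
python3 k.py
```

```text
12.5833 tcp cradle [-26.5  83.4 124.4] F cradle [-1.6  9.8  2.5] gap 12.1 11.997265666723251
```

Emit:
carry_out(slide=[[0,0,0],[0,0,0],[0,0,0],[0,0,0],[-0.03,-0.0075,0.055],[-0.08,-0.0194,0.142],[-0.12,-0.029,0.213],[-0.22,-0.029,0.313],[-0.32,-0.029,0.413],[-0.32,-0.029,0.413]], dr=[[0,0,0],[0,0,0],[0,0,0],[0,0,0],[0,0,0],[0,0,0],[0,0,0],[0,0,0],[0,0,0],[0,0,0]], gripper=[30,30,30,30,30,30,30,30,30,30])

```text
clock: 13.42
eef_pos: [421.9, 34.6, 265.0]
eef_rot: [-3.139, 0.53, -2.903]
wrist_force: [0.1, -0.0, 1.2]
finger_gap: 28.7
finger_force: 0.0
```

```bash
python3 k.py; python3 - <<'E'
from h import *
for n in("scene","top"):
    im=camera(n);cv2.imwrite(f"pics/{n}6.png",im[:,:,::-1])
    for a in(0,.1,1.0,1.2,1.3,1.45):
      print(n,a,[proj(n,CO+CR@np.array([12-38*np.sin(a),y,34+38*np.cos(a)])).round(1).tolist() for y in(83,)])
    old=cv2.imread(f"pics/{n}{'5'}.png")[:,:,::-1]
    g=im.astype(int).min(2)
    u0,v0,w,h=(270,185,40,40) if n=="scene" else (240,195,36,30)
    print(u0,v0); [print(' '.join('%3d'%x for x in r)) for r in g[v0:v0+h:1,u0:u0+w:1]]
E
```

```text
13.4167 tcp cradle [-41.9  94.6 258.6] F cradle [ 0.6 -0.1  1. ] gap 28.7 0.0
scene 0 [[296.9, 197.5]]
scene 0.1 [[295.7, 197.4]]
scene 1.0 [[290.0, 201.8]]
scene 1.2 [[290.1, 203.7]]
scene 1.3 [[290.3, 204.7]]
scene 1.45 [[290.9, 206.3]]
270 185
 74  74  69  71  72  72  72  74  67  70  70  73  79  79  75  69  75  66  67  66  67  65  68  67  69  69  66  61  65  62  65  65  68  69  74  67  71  65 118  97
 69  74  70  71  71  70  67  66  72  69  73  76  80  77  74  70  70  72  61  66  62  60  67  71  67  62  68  68  66  69  70  71  67  70  64  69  70  68  87 125
 72  72  73  73  71  73  70  73  75  76  77  79  74  75  70  69  68  67  64  68  67  64  66  66  67  64  65  64  71  63  69  68  69  70  70  66  70  69  73  78
 69  76  76  68  72  71  71  70  76  73  74  75  75  72  64  69  62  61  62  67  68  67  67  66  65  67  67  68  71  70  71  68  68  72  67  70  72  71  74  77
 69  73  71  69  72  71  73  75  82  79  75  74  67  64  65  69  65  65  70  66  70  66  67  62  62  69  61  71  71  70  73  73  66  69  74  68  72  73  73  68
 73  71  70  71  73  71  77  82  75  72  73  73  70  
[... 9323 characters left out ...]
 127 114 107 106 114 116 121 115 112 116 124 159 215 231 231 210 160 122 117 121 118 120 118 117 117 115 110 104 103 100  94
 50  65  90 112 115 115 113 115 111 115 117 115 117 117 117 120 145 182 195 196 183 149 123 117 112 113 113 107 104 103  96  89  77  74  71  70
 47  57  74  93 109 117 119 116 119 117 117 119 119 117 116 116 127 142 148 145 139 122 109 106 104 100  91  88  78  78  75  69  65  65  66  66
 46  53  71  91 111 118 119 118 117 120 117 116 118 118 114 113 114 115 113 104 101  94  86  81  76  72  71  63  64  64  66  67  68  68  68  67
 46  56  76  96 116 119 119 119 118 118 116 114 113 109 105 102  99  91  88  75  72  70  66  63  62  64  62  63  63  64  63  65  65  66  63  64
```

The knob blob is at about scene (291.5,204.2), which suggests the handle is slightly short of its stop. I'll press it down from above with closed fingers to be sure.

```bash
python3 - <<'E'
from h import *
s=read_state()
R0=Ro.from_euler('xyz',s["eef_rot"]).as_matrix();print((Ro.from_matrix(ROT@R0.T).as_rotvec()/2/np.pi).round(4))
for z in(75,60): print(((CO+CR@np.array([-26,83.2,z+97])-s["eef_pos"])/250).round(4))
# triangulate knob
f={}
A=[];B=[]
for n,u,v in(("scene",291.5,204.2),("top",258.5,219.0)):
    C=ray(n,u,v,0);D=ray(n,u,v,100);d=(D-C)/np.linalg.norm(D-C);P=np.eye(3)-np.outer(d,d);A.append(P);B.append(P@C)
X=np.linalg.solve(sum(A),sum(B));print(X,(CR.T@(X-CO)).round(1))
A=[];B=[]
for n,u,v in(("scene",301.4,189.2),("top",248.6,215.8)):
    C=ray(n,u,v,0);D=ray(n,u,v,100);d=(D-C)/np.linalg.norm(D-C);P=np.eye(3)-np.outer(d,d);A.append(P);B.append(P@C)
X=np.linalg.solve(sum(A),sum(B));print("up",X,(CR.T@(X-CO)).round(1))
E
```

```text
[0.0001 0.0004 0.0002]
[ 0.2256  0.0099 -0.2539]
[ 0.2548  0.0169 -0.3059]
[544.46739766  54.72328941  88.67821228] [-22.8  85.3  44. ]
up [550.04610086  81.53884388 130.21529606] [  8.2 110.   74.1]
```

Emit:
carry_out(slide=[[0.1,0.005,-0.12],[0.2256,0.0099,-0.2539],[0.2256,0.0099,-0.2539],[0.2256,0.0099,-0.2539],[0.2548,0.0169,-0.3059],[0.2548,0.0169,-0.3059],[0.2548,0.0169,-0.3059],[0.2548,0.0169,-0.3059]], dr=[[0,0,0],[0,0,0],[0,0,0],[0,0,0],[0,0,0],[0,0,0],[0,0,0],[0,0,0]], gripper=[0,0,0,0,0,0,0,0])

```text
clock: 14.18
eef_pos: [487.1, 38.8, 185.0]
eef_rot: [-3.141, 0.524, -2.904]
wrist_force: [0.2, 0.2, -0.1]
finger_gap: 0.4
finger_force: 0.0
```

```bash
python3 k.py
```

```text
14.1833 tcp cradle [-26.2  83.3 157.1] F cradle [ 0.2  0.1 -0.2] gap 0.4 0.0
```

Tips are at z=60. Stepping down 9 mm.

Emit:
carry_out(slide=[[0.0039,0.0009,-0.0069],[0.0078,0.0019,-0.0139],[0.0117,0.0028,-0.0208],[0.0156,0.0038,-0.0277],[0.0175,0.0042,-0.0312],[0.0175,0.0042,-0.0312]], dr=[[0,0,0],[0,0,0],[0,0,0],[0,0,0],[0,0,0],[0,0,0]], gripper=[0,0,0,0,0,0])

```text
clock: 14.68
eef_pos: [491.6, 39.9, 175.8]
eef_rot: [3.141, 0.522, -2.905]
wrist_force: [-1.0, -0.2, 0.4]
finger_gap: 0.4
finger_force: 0.0
```

```bash
python3 k.py
```

```text
14.6833 tcp cradle [-26.7  83.3 146.8] F cradle [-0.7  0.   0.8] gap 0.4 0.0
```

Emit:
carry_out(slide=[[0.0019,0.0005,-0.0035],[0.0039,0.0009,-0.0069],[0.0049,0.0012,-0.0087],[0.0049,0.0012,-0.0087]], dr=[[0,0,0],[0,0,0],[0,0,0],[0,0,0]], gripper=[0,0,0,0])

```text
clock: 15.02
eef_pos: [492.8, 40.2, 173.8]
eef_rot: [3.141, 0.522, -2.905]
wrist_force: [-4.6, -0.6, 3.7]
finger_gap: 0.5
finger_force: 2.8
```

```bash
python3 k.py
```

```text
15.0167 tcp cradle [-26.7  83.3 144.5] F cradle [-2.1  0.5  5.5] gap 0.5 2.7759388647973537
```

Emit:
carry_out(slide=[[0.001,0.0002,-0.0017],[0.0019,0.0005,-0.0035],[0.0029,0.0007,-0.0052],[0.0029,0.0007,-0.0052]], dr=[[0,0,0],[0,0,0],[0,0,0],[0,0,0]], gripper=[0,0,0,0])

```text
clock: 15.35
eef_pos: [493.3, 40.3, 172.8]
eef_rot: [3.141, 0.522, -2.904]
wrist_force: [-15.8, -3.5, 14.0]
finger_gap: 0.3
finger_force: 9.8
```

```bash
python3 k.py
```

```text
15.35 tcp cradle [-26.7  83.3 143.4] F cradle [-7.   0.4 20.2] gap 0.3 9.777880758047104
```

This is a firm stop at the expected height, so the handle is fully down. Retreating and checking numerically.

Emit:
carry_out(slide=[[-0.03,-0.0075,0.055],[-0.08,-0.0194,0.142],[-0.12,-0.029,0.213],[-0.22,-0.029,0.313],[-0.32,-0.029,0.413],[-0.32,-0.029,0.413],[-0.32,-0.029,0.413]], dr=[[0,0,0],[0,0,0],[0,0,0],[0,0,0],[0,0,0],[0,0,0],[0,0,0]], gripper=[0,0,0,30,30,30,30])

```text
clock: 15.93
eef_pos: [413.5, 33.1, 277.4]
eef_rot: [-3.14, 0.527, -2.904]
wrist_force: [-0.3, 1.1, 0.1]
finger_gap: 24.0
finger_force: 0.0
```

```bash
python3 k.py; python3 - <<'E'
from h import *
im=camera("scene");cv2.imwrite("pics/scene7.png",im[:,:,::-1]);t=camera("top");cv2.imwrite("pics/top7.png",t[:,:,::-1])
old=cv2.imread("pics/scene5.png")[:,:,::-1];o0=cv2.imread("pics/scene0.png")[:,:,::-1]
# sink region change after bolt work
for nm,a,b in(("5->7",old,im),("0->7",o0,im)):
    d=(np.abs(a.astype(int)-b).max(2)>70).astype(np.uint8)
    n,_,st,_=cv2.connectedComponentsWithStats(cv2.morphologyEx(d,cv2.MORPH_OPEN,np.ones((2,2),np.uint8)))
    print(nm,[r[:5].tolist() for r in st[1:] if r[4]>8])
g=im.min(2)
ys,xs=np.where(g[198:212,284:297]>200);print("knob",xs.mean()+284,ys.mean()+198)
# bar tip prediction
for y in(17,20,23): print(proj("scene",CO+CR@np.array([12,y,34])).round(1))
for y in(0,):print("tab top",proj("scene",CO+CR@np.array([0,-4,60.])).round(1))
E
```

```text
15.9333 tcp cradle [-43.1  95.1 273.5] F cradle [0.  1.1 0.1] gap 24.0 0.0
5->7 [[116, 0, 8, 11, 42], [126, 0, 49, 64, 981], [192, 0, 40, 42, 481], [166, 10, 30, 39, 610], [224, 14, 97, 63, 2241], [176, 28, 50, 31, 700], [300, 38, 34, 58, 712], [205, 58, 12, 18, 124], [170, 60, 4, 3, 9], [158, 60, 36, 73, 989], [219, 66, 10, 8, 31], [94, 70, 10, 16, 43], [207, 77, 5, 3, 10], [184, 76, 84, 56, 1576], [224, 77, 13, 13, 84], [94, 81, 7, 11, 26], [263, 91, 15, 25, 140], [320, 100, 10, 22, 145], [115, 105, 7, 5, 23], [295, 107, 15, 11, 94], [192, 108, 139, 117, 5812], [325, 131, 9, 11, 72], [294, 140, 21, 13, 158], [323, 195, 6, 7, 32]]
0->7 [[88, 0, 29, 44, 517], [116, 0, 9, 12, 59], [139, 0, 33, 20, 289], [157, 0, 48, 43, 932], [207, 0, 5, 6, 24], [293, 0, 28, 25, 249], [323, 0, 6, 11, 49], [127, 3, 17, 25, 174], [217, 9, 75, 40, 824], [207, 10, 11, 12, 78], [116, 14, 4, 4, 10], [152, 18, 7, 6, 28], [120, 23, 4, 7, 21], [176, 23, 52, 52, 1310], [300, 23, 36, 33, 315], [108, 29, 4, 5, 17], [201, 41, 154, 137, 9124], [162, 44, 15, 21, 159], [89, 61, 8, 8, 36], [97, 61, 16, 19, 107], [146, 61, 6, 2, 12], [133, 69, 25, 10, 76], [90, 70, 5, 4, 16], [209, 73, 10, 8, 38], [94, 78, 28, 31, 363], [173, 80, 20, 16, 202], [123, 101, 5, 5, 12], [127, 111, 5, 4, 11], [299, 187, 16, 15, 95], [323, 195, 6, 7, 30], [289, 203, 14, 7, 64], [267, 222, 17, 25, 153], [300, 225, 5, 6, 19]]
knob 292.35 205.05
[288.6 228.2]
[289.3 227.3]
[290.  226.4]
tab top [275.3 226.1]
```

```bash
python3 -c "
from cell import *
print(sign_off())"
```

```text
the job is handed in; nothing more can be done
None
```

The heat sink is home on the cradle, the bolt is across against its stop, the handle is down in the keeper notch, and the job is signed off at about 16 s with the arm clear. The stops were confirmed by force and the final state only by numeric image checks, as all 10 picture views were used; the verdict wasn't shown.

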